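# Dip the bench compressor and show the dipstick to the microscope

### The job

Check the level in the bench air compressor: take the wiped dipstick from the tool cradle, slide it down the compressor's slanting dip tube until its collar stops on the tube's mouth, leave it seated for a moment, then draw it right out again. Finish while still holding it in the gripper, level and still, touching nothing else, with its tip centred under the microscope's lens about 10 cm below the ring light so that the tip can be read. Do not put the dipstick down, and leave the other two tools in their cradle slots and the rest of the bench undisturbed.

Things in the scene. Friction and masses are not known exactly. Their poses are not given: they have to be found in the camera images.
- dipstick: Dipstick. Origin: on the rod axis at the collar's seating face; +x to the tip, z up as it lies level, rod axis 50 mm above the bench, in one of the cradle's slots. Steel rod d 8 mm, 110 mm long, two dark grooves near its end; aluminium collar d 30 mm, x -6 to 0; black flat-sided handle x -80 to -14 mm, 18 mm wide (y, the width to grip), z -15 to +9 mm. 75 g, centre of mass near x +20 mm.
- dipstick_tip (a point): Centre of the rod's free end, 110 mm from the collar's seating face along the dipstick's +x.
- dipstick_grip (a point): Middle of the handle's length on the rod axis, x = -47 mm in the dipstick's frame: a good place to grip, fingers closing along the dipstick's y.
- dip_tube: Steel dip tube, part of the compressor. Origin: centre of its mouth, 150 mm above the bench; +z points out of the tube along its axis, 40 degrees above level: the dipstick goes in with its +x along this -z, sliding freely until the collar meets the rim, rod 110 mm in. Bore 13 mm, flared over the last 14 mm to 22 mm; rim 27 mm, tube 18 mm outside. It stands 98 mm out of the crankcase.
- compressor: Grey piston compressor, fixed. Origin: on the bench under the crankcase; z up, +y to the dip tube's side (mouth at y 135, z 150 mm), motor to +x. Crankcase 110 x 120 mm, 120 mm high; on it the finned cylinder and head, 84 mm wide about y = -12 mm, up to 205 mm, with an intake filter out to x -96 mm; motor d 119 mm, x 70 to 234 mm, up to 167 mm with its cover.
- cradle: Sheet-steel tool cradle, fixed, 104 x 220 mm, 62 mm high. Origin: bench level under its middle. Tools lie along its x, handles beyond the -x upright, in three open slots 12 mm wide at y -72, 0 and +72 mm in two thin uprights at x -42 and +42 mm; slot floor 46 mm high. Tools lift straight up out. Which tool is in which slot varies.
- nut_driver: Bystander in another cradle slot: nut driver with an 8 mm shaft and a round fluted black handle up to 25 mm in diameter, no collar. Origin on the shaft axis where the handle ends, +x to the tip.
- brush: Bystander in another cradle slot: antistatic brush, black 8 mm round stick with a 20 mm wide bristle head, no handle or collar. Origin on the stick's axis 45 mm from the plain end, +x to the head.
- microscope: Inspection microscope, fixed. Origin: bench level under the lens axis; z up. White base plate 240 x 180 x 12 mm; steel column d 25 mm, 420 mm high, 105 mm from the lens axis along +x; focus carrier at z 285 to 345 mm holds the upright lens with a camera on top (to 440 mm). Ring light at the lens's lower end: 72 mm across, underside 245 mm above the bench.
- mic_focus (a point): The point to be read: on the lens axis, 100 mm below the ring light's underside, 145 mm above the bench.
- board: Bystander: small green circuit board 70 x 50 mm, up to 11 mm high, on the microscope's base plate. Origin at the middle of its underside.
- multimeter: Bystander: orange and black multimeter 150 x 78 x 34 mm lying on the bench. Origin at the middle of its underside.
- solder_reel: Bystander: reel of solder 54 mm in diameter, 40 mm high, standing flat. Origin at the middle of its underside.
- flux_jar: Bystander: small amber glass jar 44 mm in diameter, 42 mm high. Origin at the middle of its underside.
- mouse: Bystander: black computer mouse 100 x 58 x 30 mm. Origin at the middle of its underside.
Things that resemble listed ones, but are neither listed nor needed, are in the scene too. Leave any yellow look-alike of the cradle alone.

How it is judged:
On the way, in this order (a step that is already met when the one before it is completed fails the run):
1. the dipstick is home in the dip tube, its collar on the mouth (within 2.5 mm), for 0.2 s (z of dipstick in the frame of dip_tube below 0.0025 m and distance between dipstick and dip_tube below 0.008 m and angle between the x axis of dipstick and the z axis of dip_tube, either way round below 0.1 rad and z of dipstick_tip in the frame of dip_tube below -0.1 m), for 0.2 s.
2. the dipstick has been drawn right out: its tip is more than 10 mm outside the mouth, in the fingers (z of dipstick_tip in the frame of dip_tube above 0.01 m and contact force between the fingers and dipstick above 0.5 N), for 0.1 s.
At the end, for the whole second after the job is handed in: The gripper still holds the dipstick, still and level within 8 degrees, its tip within 15 mm of the lens axis and between 80 and 120 mm below the ring light, touching neither microscope, board, compressor nor cradle, after it has been seated in the tube for 0.2 s and drawn out (horizontal distance between dipstick_tip and mic_focus below 0.015 m and z of dipstick_tip in the frame of mic_focus between -0.02 and 0.02 m and angle between dipstick's own x axis and vertical between 1.431 and 1.711 rad and contact force between the fingers and dipstick above 0.5 N and linear speed of dipstick below 0.02 m/s and angular speed of dipstick below 0.1 rad/s and height (world z) of dipstick above 0.1 m and contact force between dipstick and microscope below 0.1 N and contact force between dipstick and compressor below 0.1 N and contact force between dipstick and cradle below 0.1 N and contact force between dipstick and board below 0.1 N); the arm keeps its last pose, push and grip.
It fails at once if the nut driver is taken or knocked out of its slot (moved more than 20 mm) (distance of nut_driver from where it was at the start of the episode above 0.02 m).
It fails at once if the brush is taken or knocked out of its slot (moved more than 20 mm) (distance of brush from where it was at the start of the episode above 0.02 m).
It fails at once if a thing lying on the bench or under the microscope is shifted by more than 20 mm (distance of any of board, multimeter, solder_reel, flux_jar, mouse from where it was at the start of the episode above 0.02 m).
It also fails if it takes over 54 s, if anything falls off the work surface, if the arm or the gripper's body presses on something with over 40 N, if the wrist force passes 120 N, or if a joint passes its speed limit or range.

### The arm

A 7-joint arm with a two-finger parallel gripper is mounted at the origin on the work surface. World frame = base frame: x ahead of the robot, y to its left, z up, the work surface at z = 0. Lengths are in m, angles in rad, forces in N, time in s.
With the tool pointing down it reaches from about 0.4 to 0.85 m from the base axis. Payload 10.4 kg.
Tool frame: the origin (TCP) lies between the finger pads; the fingertips stand manip.tcp_to_tips ahead of it and the grasp point (between the pads) lies 2 mm behind it (manip.tcp_to_tips is the distance from the TCP to the fingertips, in m); y points along the fingers, z is the direction in which the jaws open and shut, and the axes are right-handed (so a half turn about y gives the same grasp; the last joint's range is limited). The gripper opens to 85 mm and grips with 20 to 120 N. Pads are 22 mm wide; open, the fingers measure 114 mm over their backs; the gripper's body (76 mm by 85 mm) begins 54 mm behind the grasp point. The pads swing forward as they close: fully open they stand 13 mm farther back than shut.
Start: joints at [-0.023, 0.332, -0.065, 1.46, 0.022, 1.35, -0.088], TCP at [0.625, 0, 0.212] pointing down, gripper open.
Joint ranges: [-2.6, 2.6], [-0.5, 2.12], [-1.47, 1.34], [0.16, 2.42], [-1.27, 4.41], [0.06, 2.06], [-2.6, 2.6]. Speed limits (rad/s): [2.22, 2.22, 2.79, 2.79, 3.14, 3.14, 3.14].

### API

Orientations are given as a unit quaternion [x, y, z, w].
In Python, from workcell import manip gives the robot as it stands. The module is installed in compiled form; this text tells all that it offers.
- The arm moves only by the tool move_arm, never from a script. Its argument "increments" is a list of rows, each an object with "offset": the shift along the tool's x, y, z in m, a list of three; "yaw": the turn about the tool's y in degrees; "jaw": the closure in counts, from 0 (fully open) to 255 (shut). In form: [{"offset": [tx, ty, tz], "yaw": yaw, "jaw": jaw}, ...]. A call has 1 to 10 rows; each row is the pose to reach, as a shift and turn from the pose measured when the call began, along the tool's axes at that moment; what a row does not reach only later rows make up. A row lasts 1/12 s, in which the tool goes at most 41.7 mm and 7.16 degrees, less where a joint would pass 70% of its speed; a pose out of reach is approached as far as the arm can. A call with a gripper value outside its range is refused whole. The fingers move at their own pace and stop on an object; "squeeze" is the grip in N (left out, the last holds). Time passes only in rows, so rows that repeat a pose let the fingers close. It gives the time, the measured TCP pose, the force and the opening at its end, in the units of the state.
- manip.get_obs(): the state, without advancing time (a new reading comes with each control period).
- manip.camera(name): name is "scene" or "side" or "wrist"; returns a dict with "pixels" (480x640x3 uint8, red, green, blue), "depth" (480x640 float32, m along the optical axis (not along the pixel's ray), 0 where there is no reading), "intrinsics" (3x3 intrinsics, pixels), "R" (3x3) and "t" (3): a world point X has camera coordinates R X + t; the wrist camera has in their place "mount" (4x4, takes a point from camera to tool coordinates, whose origin is the TCP and whose axes are the tool frame's). Camera axes: x right, y down, z forward; pixel columns grow to the right and rows downward; lengths in m; the calibration is good to about 2 mm. A picture is of the moment at which its call begins: read the wrist's pose just before it.
- manip.hand_in(): hands the job in, once; it reports no verdict.
Trained networks look in a picture, given as the dict that the camera call returned (one of the last four; its "shot" number tells which), for a name from the list of things; names that differ only in an ending like _2 or _b are one class to them, and where a whole thing is asked for, a point or a joint stands for the part that bears it (a point fixed in the world has none). Each returns a list of dicts, best first, with "confidence" (0 to 1); they miss things now and then, are a little off and sometimes report something else, mostly with a low value. They report only what shows in the picture. A call takes as long as a camera call. They do not tell look-alikes from the thing itself.
- manip.recognise(picture, query): "bbox" ([left, top, right, bottom] in pixels, round what is visible of it).
- manip.spot_point(picture, query): "centre" ([column, row] in pixels: a listed point, or the origin of a listed thing).
The state is a dict: "clock": time; "joint_pos": joint angles; "joint_velocities": joint speeds; "tau": joint torques, N m; "position": TCP position; "ee_rot": TCP orientation; "ft_force": force on the tool from outside, world axes, zero at the start; "torque": the same for the moment, N m; "grip_width": opening from 0.0 (shut) to 1.0 (fully open).
Only numpy, scipy, OpenCV 4.12 (cv2) and the standard library are available. Lean on these libraries where they do the work, as an engineer would, in place of code of your own. Each camera call takes 0.05 s, during which the arm holds its last target. There are 200 camera calls.

## Working session

There is one attempt and no reset: what is moved stays moved. The work goes in short steps, Python scripts to look and compute and a tool call to move; the robot and the scene stay as the last step left them, time stands still between calls to the robot, and variables do not carry over. Pictures are saved under pics/ and viewed, about 8 in all and at most 12, crops included, and the job is handed in when it is done.

Besides the shell and the picture viewer there is one more tool, called after "Emit:" as name(argument=value, ...) on one line, values as JSON. move_arm: Moves the arm, as the interface text tells. Its arguments: {"type":"object","properties":{"increments":{"type":"array","items":{"type":"object","properties":{"offset":{"type":"array","items":{"type":"number"}},"yaw":{"type":"number"},"jaw":{"type":"number"}}}},"squeeze":{"type":"number"}},"required":["increments"]}

```bash
mkdir -p pics; cat > h.py <<'E'
import numpy as np, cv2
from workcell import manip
from scipy.spatial.transform import Rotation as Ro
def obs(): return manip.get_obs()
def cam(n):
    o=obs(); c=manip.camera(n)
    if n=="wrist":
        T=np.eye(4); T[:3,:3]=Ro.from_quat(o["ee_rot"]).as_matrix(); T[:3,3]=o["position"]
        T=T@np.array(c["mount"]); c["cw"]=T
    else:
        T=np.eye(4); T[:3,:3]=np.array(c["R"]).T; T[:3,3]=-T[:3,:3]@np.array(c["t"]); c["cw"]=T
    return c
def ray(c,uv):
    d=np.linalg.inv(c["intrinsics"])@[uv[0],uv[1],1]; return c["cw"][:3,3],c["cw"][:3,:3]@d
def atz(c,uv,z):
    o,d=ray(c,uv); return o+d*(z-o[2])/d[2]
def cloud(c):
    v,u=np.mgrid[:480,:640]; K=c["intrinsics"]; d=c["depth"]
    P=np.stack([(u-K[0,2])/K[0,0]*d,(v-K[1,2])/K[1,1]*d,d],-1)
    P=P@c["cw"][:3,:3].T+c["cw"][:3,3]; P[d==0]=np.nan; return P
def proj(c,X):
    T=np.linalg.inv(c["cw"]); p=T[:3,:3]@X+T[:3,3]; p=c["intrinsics"]@p; return p[:2]/p[2]
def save(n,im): cv2.imwrite("pics/"+n,np.ascontiguousarray(im[...,::-1]))
E
python3 - <<'E'
from h import *
o=obs();print(o,manip.tcp_to_tips);print(Ro.from_quat(o["ee_rot"]).as_matrix().round(3))
for n in("scene","side"):
    c=cam(n);save(n+"0.png",c["pixels"]);print(n,c["cw"].round(3).tolist(),c["intrinsics"][0][0]);P=cloud(c)
    for q in["dipstick","dipstick_tip","dipstick_grip","dip_tube","compressor","cradle","nut_driver","brush","microscope","board"]:
        print(q,[(np.round(r["centre"]).tolist(),round(r["confidence"],2),P[int(min(479,r["centre"][1])),int(min(639,r["centre"][0]))].round(3).tolist()) for r in manip.spot_point(c,q)][:3])
E
```

```text
{'clock': 0.0, 'joint_pos': array([-0.02261228,  0.33285982, -0.06471147,  1.46093872,  0.0215914 ,
        1.34992219, -0.08849814]), 'joint_velocities': array([-6.87503308e-04, -2.25623816e-04, -1.78353651e-03,  9.58415782e-05,
        7.53776470e-04, -6.74392468e-04,  8.06335639e-04]), 'tau': array([ 4.98105128e-04, -6.25449800e+01,  4.97091911e-02, -3.91610491e+01,
        1.63588714e-02,  9.83294769e-03, -6.01235030e-06]), 'position': array([6.24589088e-01, 1.02158581e-05, 2.10724755e-01]), 'ee_rot': array([ 0.50038274, -0.50033289,  0.49964484, -0.49963901]), 'ft_force': array([-0.69761163,  0.1785946 , -0.29423966]), 'torque': array([-0.01364094,  0.02503351,  0.01209502]), 'grip_width': 1.0035972469349677} 0.017
[[ 0.    -0.001  1.   ]
 [-1.    -0.     0.   ]
 [ 0.    -1.    -0.001]]
scene [[0.565, 0.524, -0.638, 1.244], [0.825, -0.374, 0.423, -0.469], [-0.017, -0.765, -0.644, 0.885], [0.0, 0.0, 0.0, 1.0]] 559.8744559734538
dipstick [([370.0, 288.0], 0.57, [0.605, 0.068, 0.053]), ([396.0, 398.0], 0.54, [0.833, -0.05, 0.037]), ([453.0, 325.0], 0.28, [0.767, 0.15, 0.037])]
dips
[... 541 characters left out ...]
 0.124, 0.378], [-0.149, -0.591, 0.793, -0.745], [0.007, -0.802, -0.597, 0.711], [0.0, 0.0, 0.0, 1.0]] 477.2580487400491
dipstick [([362.0, 259.0], 0.82, [0.595, 0.067, 0.056]), ([301.0, 263.0], 0.22, [0.457, 0.072, 0.056])]
dipstick_tip [([378.0, 290.0], 0.58, [0.606, -0.032, 0.05])]
dipstick_grip [([362.0, 247.0], 0.92, [0.605, 0.114, 0.056])]
dip_tube []
compressor [([376.0, 430.0], 0.97, [0.515, -0.376, 0.103])]
cradle [([288.0, 197.0], 0.19, [0.462, 0.425, 0.015])]
nut_driver [([300.0, 264.0], 0.59, [0.457, 0.073, 0.052])]
brush [([331.0, 260.0], 0.84, [0.539, 0.143, 0.003])]
microscope [([298.0, 201.0], 0.64, [0.486, 0.409, 0.013])]
board [([289.0, 197.0], 0.66, [0.465, 0.426, 0.014])]
```

View pics/scene0.png

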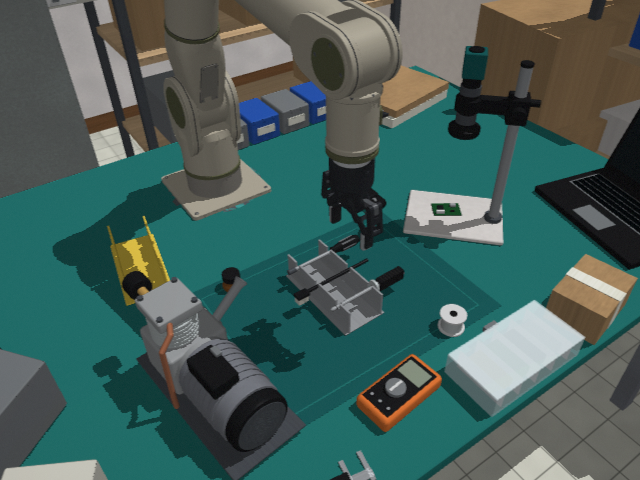

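View pics/side0.png

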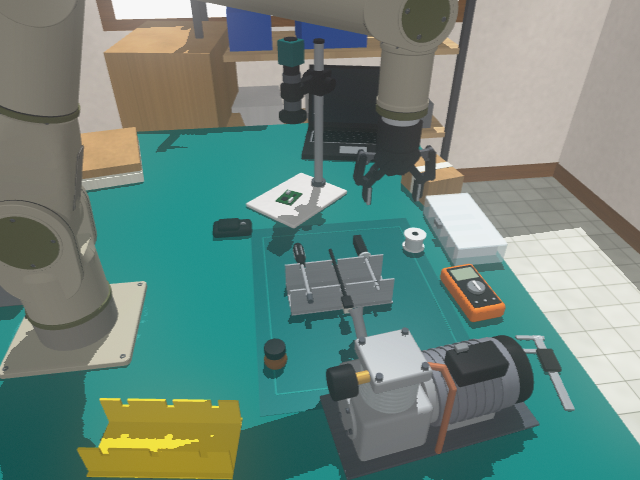

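```bash
cat > m.py <<'E'
from h import *
from scipy.optimize import least_squares
cs={n:cam(n) for n in("scene","side")}
Ps={n:cloud(c) for n,c in cs.items()}
def box(P,lo,hi): 
    Q=P.reshape(-1,3); return Q[np.all((Q>lo)&(Q<hi),1)]
def cyl(Q,r,p0,d0):
    f=lambda s:np.linalg.norm(np.cross(Q-[s[0],p0[1],s[1]],(lambda d:d/np.linalg.norm(d))(np.array([s[2],d0[1],s[3]]))),axis=1)-r
    s=least_squares(f,[p0[0],p0[2],d0[0],d0[2]],loss="soft_l1",f_scale=.001); d=np.array([s.x[2],d0[1],s.x[3]]); return np.array([s.x[0],p0[1],s.x[1]]),d/np.linalg.norm(d),np.median(abs(s.fun)),len(Q)
A=[]
for n,P in Ps.items():
    Q=box(P,[.48,-.24,.075],[.55,-.175,.125]); print(n,"tube",len(Q))
    A.append(Q)
    if len(Q)>20: print(cyl(Q,.009,[.514,-.2,.11],[0,.766,.643]))
    Q=box(P,[.59,-.03,.044],[.62,.05,.06]); 
    if len(Q)>10: print(n,"rod",cyl(Q,.004,[.605,.02,.05],[0,-1,0]))
    Q=box(P,[.58,.085,.03],[.63,.17,.08]); print(n,"handle",len(Q),np.percentile(Q,[1,50,99],axis=0).round(4).tolist())
    top=Q[Q[:,2]>.055]; 
    if len(top)>5: print(" top",len(top),np.percentile(top,[1,50,99],axis=0).round(4).tolist())
    Q=box(P,[.44,.3,.24],[.62,.5,.285]); print(n,"ring",len(Q),np.percentile(Q,[1,50,99],axis=0).round(4).tolist())
    Q=box(P,[.40,.3,.05],[.72,.5,.235]); print(n,"column",len(Q),np.percentile(Q,[1,50,99],axis=0).round(4).tolist())
    Q=box(P,[.48,-.22,.125],[.55,-.12,.19]); print(n,"mouth",len(Q),np.percentile(Q,[1,50,99],axis=0).round(4).tolist())
    for q in["mic_focus","dip_tube","dipstick","dipstick_grip","dipstick_tip","microscope"]:
        z=dict(mic_focus=.145,dip_tube=.15,microscope=0).get(q,.05)
        for r in manip.spot_point(cs[n],q)[:2]: print(q,round(r["confidence"],2),np.round(r["centre"]),atz(cs[n],r["centre"],z).round(4))
E
python3 m.py
```

```text
scene tube 173
(array([ 0.52969549, -0.2       ,  0.15464769]), array([-0.23463711,  0.59196146,  0.7710558 ]), np.float64(0.0024213927596995824), 173)
scene rod (array([0.60577106, 0.02      , 0.05031037]), array([ 0.01677503, -0.99975443,  0.0144806 ]), np.float64(0.001120271130671659), 172)
scene handle 387 [[0.5925, 0.0911, 0.0341], [0.6091, 0.1238, 0.0568], [0.6141, 0.1589, 0.0617]]
 top 222 [[0.5923, 0.0904, 0.0552], [0.6037, 0.1243, 0.0585], [0.6141, 0.1583, 0.0625]]
scene ring 719 [[0.4531, 0.3921, 0.2421], [0.5028, 0.4166, 0.263], [0.5713, 0.499, 0.2841]]
scene column 664 [[0.5495, 0.4842, 0.0529], [0.5641, 0.4902, 0.1499], [0.5723, 0.4995, 0.2335]]
scene mouth 264 [[0.5132, -0.2188, 0.1253], [0.531, -0.1941, 0.1417], [0.5377, -0.1708, 0.1594]]
dip_tube 0.79 [242. 278.] [ 0.5203 -0.1738  0.15  ]
dip_tube 0.68 [446. 211.] [0.5902 0.286  0.15  ]
dipstick 0.7 [371. 286.] [0.5994 0.0765 0.05  ]
dipstick 0.16 [231. 284.] [ 0.4246 -0.1625  0.05  ]
dipstick_grip 0.68 [390. 279.] [0.6068 0.1223 0.05  ]
dipstick_tip 0.95 [333. 309.] [ 0.6079 -0.0265  0.05  ]
microscope 0.67 [450. 221
[... 314 characters left out ...]
0.6024, 0.1213, 0.0586], [0.6127, 0.1561, 0.0608]]
side ring 572 [[0.4489, 0.3882, 0.2426], [0.491, 0.4083, 0.2629], [0.5709, 0.4963, 0.2842]]
side column 533 [[0.5465, 0.4799, 0.0531], [0.5565, 0.4874, 0.1516], [0.5708, 0.4987, 0.2333]]
side mouth 319 [[0.513, -0.219, 0.126], [0.525, -0.1997, 0.1414], [0.5354, -0.1828, 0.1591]]
dip_tube 0.76 [354. 310.] [ 0.5219 -0.1823  0.15  ]
dip_tube 0.23 [363. 246.] [ 0.5745 -0.0096  0.15  ]
dipstick 0.96 [365. 257.] [0.6046 0.0787 0.05  ]
dipstick_grip 0.55 [360. 247.] [0.6017 0.1183 0.05  ]
dipstick_tip 0.74 [377. 291.] [ 0.6043 -0.0346  0.05  ]
dipstick_tip 0.29 [376. 433.] [ 0.5257 -0.3485  0.05  ]
microscope 0.93 [298. 200.] [0.4921 0.4298 0.    ]
```

Emit:
move_arm(increments=[{"offset":[-0.04,0.01,-0.006],"yaw":0,"jaw":0},{"offset":[-0.08,0.02,-0.013],"yaw":0,"jaw":0},{"offset":[-0.123,0.03,-0.02],"yaw":0,"jaw":0},{"offset":[-0.123,0.04,-0.02],"yaw":0,"jaw":0},{"offset":[-0.123,0.04,-0.02],"yaw":0,"jaw":0}])

```text
clock: 2.22
position: [0.6031, 0.1268, 0.1693]
ee_rot: [0.502, -0.499, 0.498, -0.501]
ft_force: [0.0, -0.5, -0.6]
grip_width: 0.998
```

```bash
python3 - <<'E'
from h import *
c=cam("wrist");save("w1.png",c["pixels"]);print(obs()["position"],c["cw"].round(3).tolist());P=cloud(c)
for q in["dipstick","dipstick_grip","dipstick_tip","nut_driver","brush"]:
    for r in manip.spot_point(c,q)[:2]: print(q,round(r["confidence"],2),np.round(r["centre"]),atz(c,r["centre"],.05).round(4))
E
```

```text
[0.60418724 0.12402457 0.17050882] [[1.0, 0.006, -0.001, 0.604], [0.006, -0.946, -0.324, 0.21], [-0.003, 0.324, -0.946, 0.332], [0.0, 0.0, 0.0, 1.0]]
dipstick 0.63 [319. 290.] [0.6048 0.0775 0.05  ]
dipstick_grip 0.93 [316. 226.] [0.6021 0.1259 0.05  ]
dipstick_tip 0.72 [323. 412.] [ 0.6089 -0.0306  0.05  ]
dipstick_tip 0.29 [511. 152.] [0.7286 0.1774 0.05  ]
nut_driver 0.56 [123. 298.] [0.4613 0.0702 0.05  ]
brush 0.87 [222. 295.] [0.5339 0.0734 0.05  ]
```

View pics/w1.png

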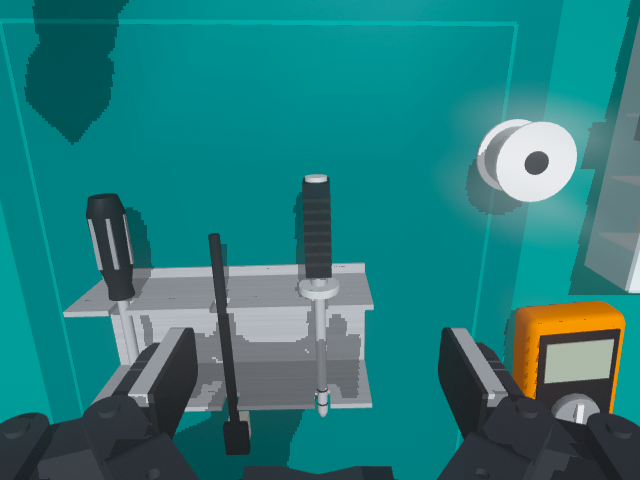

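Emit:
move_arm(increments=[{"offset":[0,0.035,0],"yaw":-1.7,"jaw":110},{"offset":[0,0.07,0],"yaw":-1.7,"jaw":110},{"offset":[0,0.1,0],"yaw":-1.7,"jaw":110},{"offset":[0,0.122,0],"yaw":-1.7,"jaw":110},{"offset":[0,0.122,0],"yaw":-1.7,"jaw":110},{"offset":[0,0.122,0],"yaw":-1.7,"jaw":110}], squeeze=35)

```text
clock: 3.02
position: [0.6057, 0.1207, 0.0502]
ee_rot: [0.507, -0.493, 0.494, -0.506]
ft_force: [0.5, -1.6, 0.7]
grip_width: 0.568
```

Emit:
move_arm(increments=[{"offset":[0,0,0],"yaw":0,"jaw":255},{"offset":[0,0,0],"yaw":0,"jaw":255},{"offset":[0,0,0],"yaw":0,"jaw":255},{"offset":[0,0,0],"yaw":0,"jaw":255},{"offset":[0,0,0],"yaw":0,"jaw":255},{"offset":[0,0,0],"yaw":0,"jaw":255},{"offset":[0,0,0],"yaw":0,"jaw":255},{"offset":[0,0,0],"yaw":0,"jaw":255}])

```text
clock: 3.68
position: [0.6058, 0.1207, 0.0503]
ee_rot: [0.507, -0.493, 0.494, -0.506]
ft_force: [-1.1, 0.2, -0.4]
grip_width: 0.003
```

```bash
python3 - <<'E'
from h import *
print(obs()["position"],obs()["grip_width"])
c=cam("wrist");d=cam("side");im=np.hstack([cv2.resize(c["pixels"],(400,300)),cv2.resize(d["pixels"][180:330,260:460],(400,300))]);save("w2.png",im)
E
```

```text
[0.60576088 0.12069248 0.05028144] 0.002898868690120359
```

View pics/w2.png

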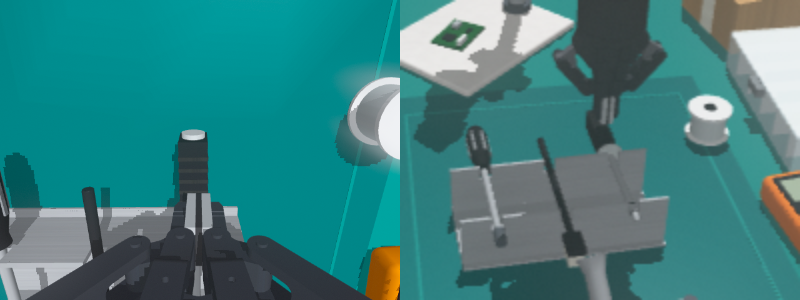

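```bash
python3 - <<'E'
from h import *
for n in("wrist","side","scene"):
    c=cam(n);P=cloud(c);Q=P.reshape(-1,3);Q=Q[np.all((Q>[.575,.0,.02])&(Q<[.64,.19,.14]),1)]
    for a in np.arange(0,.18,.01):
        S=Q[(Q[:,1]>a)&(Q[:,1]<a+.01)&(Q[:,2]>.03)]
        if len(S)>3: print(n,round(a,2),len(S),"x",np.percentile(S[:,0],[2,98]).round(4),"z",np.percentile(S[:,2],[2,50,98]).round(4))
    if n=="wrist":
        r=manip.spot_point(c,"dipstick_grip");print(r[:1])
    else:
        k=cv2.resize(c["pixels"][215:315,300:433] if n=="side" else c["pixels"][200:300,320:453],(400,300)); ims=k if n=="side" else np.hstack([ims,k])
save("w3.png",ims)
E
```

```text
wrist 0.03 166 x [0.604  0.6098] z [0.051  0.0536 0.0548]
wrist 0.04 179 x [0.6048 0.6095] z [0.0512 0.0537 0.0549]
wrist 0.05 156 x [0.605  0.6093] z [0.0507 0.0535 0.055 ]
wrist 0.06 5 x [0.5777 0.6075] z [0.0317 0.0538 0.0541]
wrist 0.07 255 x [0.5753 0.6397] z [0.0301 0.034  0.0392]
wrist 0.1 61 x [0.6038 0.6094] z [0.1069 0.1172 0.1247]
wrist 0.11 3473 x [0.5757 0.6395] z [0.06   0.1264 0.1302]
wrist 0.12 7226 x [0.5771 0.6372] z [0.0586 0.118  0.1383]
wrist 0.13 15158 x [0.5762 0.639 ] z [0.0588 0.1228 0.1394]
wrist 0.14 1142 x [0.5936 0.6111] z [0.0579 0.0591 0.0604]
wrist 0.15 1416 x [0.5932 0.6107] z [0.0434 0.0587 0.0602]
wrist 0.16 336 x [0.5953 0.6087] z [0.04   0.0487 0.0549]
[{'centre': [307.3, 297.4], 'confidence': 0.76}]
side 0.0 11 x [0.6034 0.6102] z [0.0502 0.0523 0.055 ]
side 0.01 13 x [0.6033 0.6098] z [0.0472 0.053  0.0558]
side 0.02 14 x [0.6026 0.6087] z [0.0483 0.0529 0.0556]
side 0.03 9 x [0.6027 0.6088] z [0.0491 0.0534 0.0554]
side 0.04 12 x [0.6017 0.6079] z [0.0502 0.0525 0.0543]
side 0.05 10 x [0.6018 0.609 ] z [0.0508 0.053  0.0545]
side 0.06 279 x [0.
[... 754 characters left out ...]
 0.0523 0.0542]
scene 0.04 18 x [0.6014 0.6106] z [0.049  0.0524 0.0559]
scene 0.05 18 x [0.6009 0.6084] z [0.0455 0.0518 0.0549]
scene 0.06 148 x [0.5755 0.6368] z [0.0309 0.0483 0.0633]
scene 0.07 135 x [0.5798 0.6388] z [0.0318 0.0551 0.0646]
scene 0.08 35 x [0.592  0.6184] z [0.0461 0.0606 0.0665]
scene 0.09 61 x [0.595  0.6134] z [0.0359 0.0551 0.0613]
scene 0.1 143 x [0.5772 0.6362] z [0.037  0.1136 0.139 ]
scene 0.11 291 x [0.578 0.637] z [0.041  0.0995 0.1384]
scene 0.12 88 x [0.6003 0.627 ] z [0.0379 0.0824 0.1372]
scene 0.13 54 x [0.6033 0.6217] z [0.0362 0.058  0.1371]
scene 0.14 39 x [0.6003 0.6127] z [0.0354 0.0534 0.0599]
scene 0.15 50 x [0.5957 0.6124] z [0.0347 0.056  0.062 ]
```

View pics/w3.png

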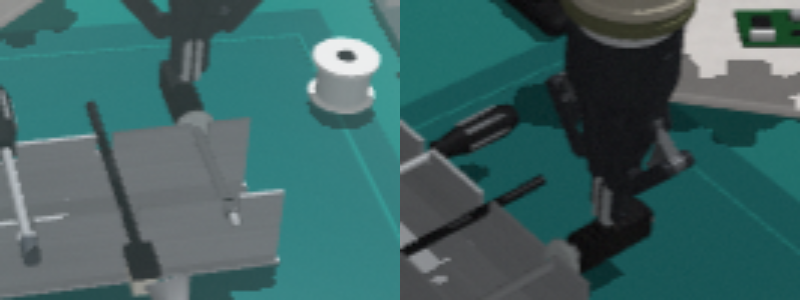

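```bash
python3 - <<'E'
from h import *
c=cam("wrist");P=cloud(c)
for u in(300,308,316,325):
    print(u,[(v,P[v,u].round(3).tolist()) for v in range(280,420,12)])
c=cam("scene");P=cloud(c)
# scene crop: fingers near col 320+605-400.. 
for v in range(240,286,4): print(v,[P[v,u].round(3).tolist() for u in (384,388,392)])
E
```

```text
300 [(280, [0.599, 0.136, 0.059]), (292, [0.599, 0.131, 0.059]), (304, [0.599, 0.125, 0.058]), (316, [0.6, 0.131, 0.08]), (328, [0.6, 0.131, 0.087]), (340, [0.601, 0.131, 0.095]), (352, [0.601, 0.131, 0.102]), (364, [0.601, 0.131, 0.108]), (376, [0.601, 0.132, 0.115]), (388, [0.602, 0.132, 0.12]), (400, [0.602, 0.132, 0.124]), (412, [0.602, 0.132, 0.129])]
308 [(280, [0.602, 0.136, 0.059]), (292, [0.602, 0.131, 0.059]), (304, [0.602, 0.125, 0.059]), (316, [0.603, 0.131, 0.08]), (328, [0.603, 0.132, 0.088]), (340, [0.603, 0.131, 0.095]), (352, [0.603, 0.131, 0.102]), (364, [0.603, 0.131, 0.107]), (376, [0.603, 0.132, 0.114]), (388, [0.604, 0.132, 0.119]), (400, [0.604, 0.129, 0.121]), (412, [0.604, 0.123, 0.118])]
316 [(280, [0.605, 0.136, 0.059]), (292, [0.605, 0.131, 0.06]), (304, [0.606, 0.126, 0.059]), (316, [0.606, 0.131, 0.079]), (328, [0.606, 0.131, 0.087]), (340, [0.606, 0.131, 0.095]), (352, [0.606, 0.132, 0.102]), (364, [0.606, 0.132, 0.108]), (376, [0.606, 0.127, 0.108]), (388, [0.606, 0.123, 0.108]), (400, [0.606, 0.119, 0.108]), (412, [0.606, 0.115, 0.109])]
325 [(280, [0
[... 523 characters left out ...]
], [0.612, 0.106, 0.149], [0.623, 0.107, 0.157]]
252 [[0.598, 0.109, 0.127], [0.614, 0.105, 0.141], [0.622, 0.109, 0.144]]
256 [[0.602, 0.106, 0.12], [0.608, 0.112, 0.122], [0.623, 0.109, 0.134]]
260 [[0.592, 0.115, 0.097], [0.61, 0.11, 0.113], [0.62, 0.112, 0.119]]
264 [[0.595, 0.114, 0.089], [0.61, 0.111, 0.102], [0.618, 0.115, 0.106]]
268 [[0.598, 0.111, 0.081], [0.615, 0.108, 0.096], [0.619, 0.115, 0.095]]
272 [[0.546, 0.16, 0.003], [0.611, 0.112, 0.079], [0.618, 0.117, 0.082]]
276 [[0.6, 0.111, 0.06], [0.603, 0.121, 0.056], [0.61, 0.125, 0.06]]
280 [[0.611, 0.103, 0.061], [0.612, 0.113, 0.057], [0.613, 0.124, 0.05]]
284 [[0.612, 0.103, 0.05], [0.612, 0.114, 0.044], [0.61, 0.127, 0.035]]
```

Emit:
move_arm(increments=[{"offset":[-0.002,0,-0.002],"yaw":0,"jaw":110},{"offset":[-0.002,0,-0.002],"yaw":0,"jaw":110},{"offset":[-0.002,0,-0.002],"yaw":0,"jaw":110},{"offset":[-0.002,0,-0.002],"yaw":0,"jaw":110},{"offset":[-0.002,0.02,-0.002],"yaw":0,"jaw":110},{"offset":[-0.002,0.04,-0.002],"yaw":0,"jaw":110},{"offset":[-0.002,0.043,-0.002],"yaw":0,"jaw":110},{"offset":[-0.002,0.043,-0.002],"yaw":0,"jaw":110}])

```text
clock: 4.75
position: [0.6026, 0.1223, 0.006]
ee_rot: [0.508, -0.494, 0.493, -0.506]
ft_force: [0.4, 0.8, 0.0]
grip_width: 0.57
```

Emit:
move_arm(increments=[{"offset":[0,0,0],"yaw":0,"jaw":255},{"offset":[0,0,0],"yaw":0,"jaw":255},{"offset":[0,0,0],"yaw":0,"jaw":255},{"offset":[0,0,0],"yaw":0,"jaw":255},{"offset":[0,0,0],"yaw":0,"jaw":255},{"offset":[0,0,0],"yaw":0,"jaw":255},{"offset":[0,0,0],"yaw":0,"jaw":255}])

```text
clock: 5.33
position: [0.6032, 0.1224, 0.0067]
ee_rot: [0.507, -0.493, 0.493, -0.506]
ft_force: [0.4, 0.0, 5.6]
grip_width: 0.204
```

Emit:
move_arm(increments=[{"offset":[0,-0.015,0],"yaw":0,"jaw":255},{"offset":[0,-0.035,0],"yaw":0,"jaw":255},{"offset":[0,-0.06,0],"yaw":0,"jaw":255},{"offset":[0,-0.09,0],"yaw":0,"jaw":255},{"offset":[0,-0.12,0],"yaw":0,"jaw":255},{"offset":[0,-0.14,0],"yaw":0,"jaw":255},{"offset":[0,-0.15,0],"yaw":0,"jaw":255},{"offset":[0,-0.15,0],"yaw":0,"jaw":255}])

```text
clock: 6.0
position: [0.6044, 0.1228, 0.1588]
ee_rot: [-0.506, 0.493, -0.494, 0.507]
ft_force: [-0.6, -0.7, -0.4]
grip_width: 0.206
```

```bash
python3 - <<'E'
from h import *
o=obs();print(o["position"],o["grip_width"],Ro.from_quat(o["ee_rot"]).as_matrix().round(3).tolist())
ims=[]
for n in("scene","side"):
    c=cam(n);P=cloud(c);Q=P.reshape(-1,3);Q=Q[np.all((Q>[.57,-.1,.08])&(Q<[.64,.06,.3]),1)]
    for a in np.arange(-.06,.06,.02):
        S=Q[(Q[:,1]>a)&(Q[:,1]<a+.02)]
        if len(S)>3: print(n,round(a+.01,2),len(S),np.median(S,0).round(4))
    for q in["dipstick_tip","dip_tube","dipstick"]:
        for r in manip.spot_point(c,q)[:1]: print(q,r["confidence"],np.round(r["centre"]))
    # tube close crop
    p=proj(c,np.array([.518,-.19,.14])).astype(int);x0,y0=p-[80,60]; k=c["pixels"][y0:y0+120,x0:x0+160]; print(n,x0,y0)
    ims.append(cv2.resize(k,(400,300),interpolation=cv2.INTER_NEAREST))
ims2=[]
save("t4.png",np.hstack(ims))
E
```

```text
[0.60443488 0.1228178  0.15877735] 0.2059501331984591 [[0.026, 0.002, 1.0], [-1.0, -0.0, 0.026], [0.0, -1.0, 0.002]]
scene -0.03 22 [ 0.61   -0.0262  0.2035]
scene -0.01 40 [ 0.6093 -0.0099  0.2033]
scene 0.01 38 [0.6089 0.0088 0.2034]
scene 0.03 40 [0.6087 0.029  0.2037]
scene 0.05 40 [0.6082 0.049  0.2038]
dipstick_tip 0.75 [329. 256.]
dip_tube 0.88 [241. 281.]
dipstick 0.8 [373. 231.]
scene 154 224
side -0.03 23 [ 0.6061 -0.0286  0.1998]
side -0.01 28 [ 0.6049 -0.0098  0.2   ]
side 0.01 22 [0.6045 0.0102 0.1995]
side 0.03 26 [0.6034 0.0308 0.2001]
side 0.05 19 [0.603  0.0496 0.2007]
dipstick_tip 0.94 [385. 234.]
dip_tube 0.7 [357. 309.]
dipstick 0.64 [365. 201.]
side 272 257
```

View pics/t4.png

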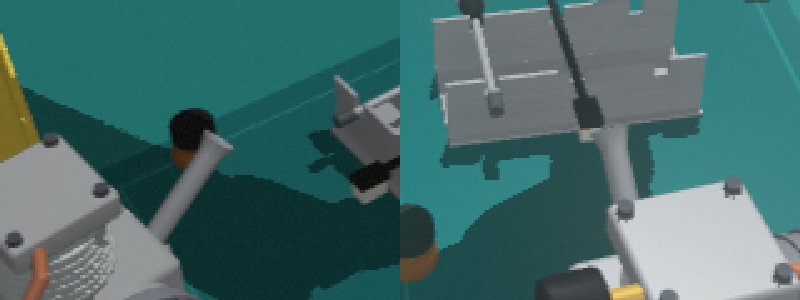

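Emit:
move_arm(increments=[{"offset":[0.01,-0.012,-0.015],"yaw":0,"jaw":255},{"offset":[0.03,-0.025,-0.04],"yaw":0,"jaw":255},{"offset":[0.05,-0.035,-0.065],"yaw":0,"jaw":255},{"offset":[0.064,-0.035,-0.082],"yaw":0,"jaw":255},{"offset":[0.068,-0.035,-0.087],"yaw":0,"jaw":255},{"offset":[0.068,-0.035,-0.087],"yaw":0,"jaw":255}])

```text
clock: 6.9
position: [0.5172, 0.0509, 0.1912]
ee_rot: [0.507, -0.494, 0.494, -0.505]
ft_force: [1.1, 0.6, -1.1]
grip_width: 0.205
```

```bash
python3 - <<'E'
from h import *
o=obs();print(o["position"],o["grip_width"])
c=cam("wrist");save("w5.png",c["pixels"])
for q in["dip_tube","dipstick_tip","dipstick"]:
    for r in manip.spot_point(c,q)[:1]: print(q,r["confidence"],np.round(r["centre"]),atz(c,r["centre"],.15).round(4))
L=[(c,manip.spot_point(c,"dip_tube")[0]["centre"])]
for n in("scene","side"):
    d=cam(n);r=manip.spot_point(d,"dip_tube");print(n,[(x["centre"],x["confidence"]) for x in r][:2]);L.append((d,r[0]["centre"]))
A=np.zeros((3,3));b=np.zeros(3)
for d,uv in L:
    p,v=ray(d,uv);v/=np.linalg.norm(v);M=np.eye(3)-np.outer(v,v);A+=M;b+=M@p
print("tri",np.linalg.solve(A,b))
E
```

```text
[0.51720289 0.05093858 0.19116788] 0.20536015141376454
dipstick 0.62 [318. 470.] [ 0.5211 -0.084   0.15  ]Traceback (most recent call last):
  File "<stdin>", line 6, in <module>
IndexError: list index out of range
```

View pics/w5.png

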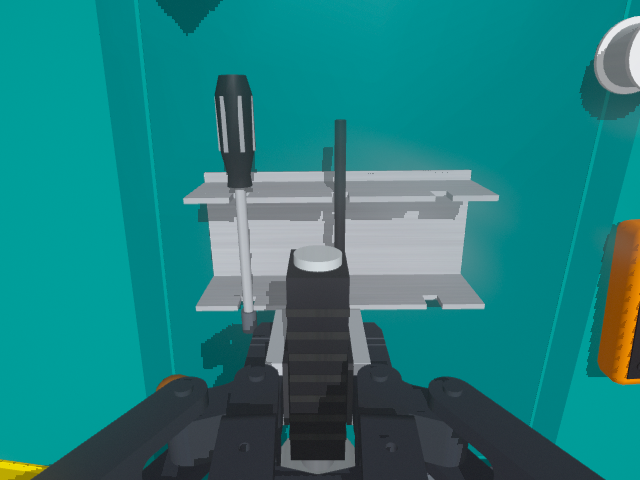

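```bash
cat > tube.py <<'E'
from h import *
from scipy.optimize import least_squares
e=np.radians(40)
D=lambda w:np.array([-np.sin(w)*np.cos(e),np.cos(w)*np.cos(e),np.sin(e)])
Q=[];L=[];A=np.zeros((3,3));b=np.zeros(3)
for i in range(2):
  for n in("scene","side"):
    c=cam(n);P=cloud(c).reshape(-1,3)
    k=np.all((P>[.47,-.27,.07])&(P<[.57,-.15,.165]),1);P=P[k]
    m0=np.array([.519,-.178,.15]);d=D(0);s=(P-m0)@d;r=np.linalg.norm(P-m0-np.outer(s,d),axis=1)
    k=(s>-.08)&(s<-.004)&(r<.024);Q.append(P[k]);L+= [n=="side"]*k.sum()
    for x in manip.spot_point(c,"dip_tube"):
        u=x["centre"]
        if np.linalg.norm(atz(c,u,.15)-m0)<.02:
            p,v=ray(c,u);v/=np.linalg.norm(v);M=np.eye(3)-np.outer(v,v);A+=M;b+=M@p;print(n,np.round(u),atz(c,u,.15).round(4))
print("tri",np.linalg.solve(A,b).round(4))
Q=np.vstack(Q);L=np.array(L)
def f(p,Q):
    m=np.array([p[0],p[1],.15]);d=D(p[2]);s=(Q-m)@d;r=np.linalg.norm(Q-m-np.outer(s,d),axis=1)
    return r-np.where(s>-.014,.0135-.0045*np.clip(-s/.014,0,1),.009)
for nm,S in(("all",Q),("scene",Q[~L]),("side",Q[L])):
    r=least_squares(f,[.519,-.178,0],args=(S,),loss="soft_l1",f_scale=.001,x_scale=[.01,.01,.1]);print(nm,len(S),r.x[:2].round(4),"yaw",np.degrees(r.x[2]).round(2),np.median(abs(r.fun)))
# compressor yaw from head top (z~.205)
for n in("scene","side"):
    P=cloud(cam(n)).reshape(-1,3);k=np.all((P>[.4,-.45,.190])&(P<[.62,-.24,.212]),1);S=(P[k][:,:2]*1e4).astype(np.float32);print(n,len(S),cv2.minAreaRect(S))
E
python3 tube.py
```

```text
scene [241. 278.] [ 0.5187 -0.176   0.15  ]
side [355. 309.] [ 0.5226 -0.1804  0.15  ]
scene [240. 278.] [ 0.5174 -0.177   0.15  ]
side [356. 308.] [ 0.5256 -0.1804  0.15  ]
tri [ 0.523  -0.1798  0.1526]
all 1399 [ 0.5238 -0.1779] yaw 7.09 0.0008970348716173318
scene 767 [ 0.523  -0.1772] yaw 7.83 0.0009072069353280952
side 632 [ 0.5243 -0.1786] yaw 7.34 0.000701882724791953
scene 2567 ((5289.37890625, -3246.40625), (1639.43798828125, 847.375732421875), 7.537320137023926)
side 4181 ((5282.8740234375, -3278.70703125), (1620.421630859375, 850.4330444335938), 7.719834804534912)
```

```bash
cat > rod.py <<'E'
from h import *
def rod(w=.03,zoff=.042,verbose=True):
    o=obs();R=Ro.from_quat(o["ee_rot"]).as_matrix();g=o["position"]+[0,0,zoff];out=[]
    for n in("scene","side"):
        c=cam(n);P=cloud(c).reshape(-1,3);a=(P-g)@R[:,0];b=(P-g)@R[:,2];h=P[:,2]-g[2]
        k=(a>.06)&(a<.2)&(abs(b)<.02)&(abs(h)<w*5);k&=abs(h)<w+(a-.06)*0.9
        S=np.c_[a,b,h][k]
        # keep near line
        for t in range(6):
            if len(S)<8:break
            pb=np.polyfit(S[:,0],S[:,1],1);ph=np.polyfit(S[:,0],S[:,2],1)
            r=np.hypot(S[:,1]-np.polyval(pb,S[:,0]),S[:,2]-np.polyval(ph,S[:,0]));S=S[r<max(.006,2.5*np.median(r))]
        print(n,len(S),"a-end",S[:,0].max().round(4),"lateral slope %.3f at0 %.4f"%tuple(pb),"pitch deg %.2f h@0 %.4f h@.15 %.4f"%(np.degrees(np.arctan(ph[0])),ph[1],np.polyval(ph,.15)))
        for r in manip.spot_point(c,"dipstick_tip")[:1]: X=atz(c,r["centre"],g[2])-g;print("  net tip a,b",(X@R[:,0]).round(4),(X@R[:,2]).round(4),round(r["confidence"],2))
    return o
if __name__=="__main__": o=rod();print(o["position"].round(4),o["ft_force"].round(2))
E
python3 rod.py
```

```text
scene 195 a-end 0.1534 lateral slope -0.005 at0 0.0025 pitch deg -0.10 h@0 0.0030 h@.15 0.0028
  net tip a,b 0.1527 -0.0033 0.74
side 151 a-end 0.1575 lateral slope 0.001 at0 -0.0004 pitch deg -0.39 h@0 0.0042 h@.15 0.0032
  net tip a,b 0.1468 0.0007 0.6
[0.5179 0.0522 0.191 ] [-0.21 -0.11 -0.98]
```

Emit:
move_arm(increments=[{"offset":[0.01,0.01,-0.01],"yaw":-3,"jaw":255},{"offset":[0.03,0.03,-0.0194],"yaw":-5.9,"jaw":255},{"offset":[0.045,0.055,-0.0194],"yaw":-5.9,"jaw":255},{"offset":[0.045,0.075,-0.0194],"yaw":-5.9,"jaw":255},{"offset":[0.045,0.0855,-0.0194],"yaw":-5.9,"jaw":255},{"offset":[0.045,0.0855,-0.0194],"yaw":-5.9,"jaw":255},{"offset":[0.045,0.0855,-0.0194],"yaw":-5.9,"jaw":255}], squeeze=24)

```text
clock: 8.43
position: [0.4996, 0.0072, 0.106]
ee_rot: [0.533, -0.467, 0.466, -0.53]
ft_force: [0.5, -0.1, 0.7]
grip_width: 0.205
```

```bash
python3 rod.py; python3 - <<'E'
from h import *
o=obs();R=Ro.from_quat(o["ee_rot"]).as_matrix();print(o["position"],R.round(3).tolist(),o["grip_width"])
ims=[]
for n in("scene","side"):
    c=cam(n);p=proj(c,np.array([.52,-.16,.15])).astype(int);x0,y0=p-[60,45];ims.append(cv2.resize(c["pixels"][y0:y0+90,x0:x0+120],(400,300),interpolation=cv2.INTER_NEAREST))
save("t6.png",np.hstack(ims))
E
```

```text
scene 232 a-end 0.1999 lateral slope 0.032 at0 -0.0013 pitch deg -0.38 h@0 0.0037 h@.15 0.0027
  net tip a,b 0.1525 0.0038 0.58
side 208 a-end 0.2 lateral slope -0.019 at0 0.0022 pitch deg 0.88 h@0 0.0026 h@.15 0.0049
  net tip a,b 0.1454 0.003 0.93
[0.4996 0.0072 0.106 ] [ 0.46 -0.1   0.67]
[0.50032664 0.0070697  0.1069009 ] [[0.13, -0.001, 0.992], [-0.992, -0.001, 0.13], [0.001, -1.0, -0.001]] 0.2042711727018233
```

View pics/t6.png

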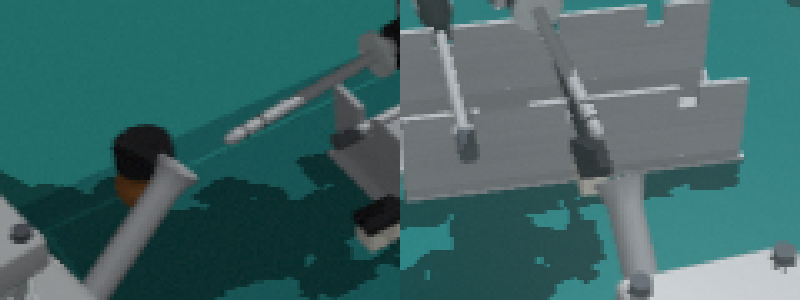

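Emit:
move_arm(increments=[{"offset":[0.015,0.001,0],"yaw":0,"jaw":255},{"offset":[0.03,0.001,0],"yaw":0,"jaw":255},{"offset":[0.038,0.001,0],"yaw":0,"jaw":255},{"offset":[0.038,0.001,0],"yaw":0,"jaw":255},{"offset":[0.038,0.001,0],"yaw":0,"jaw":255}])

```text
clock: 9.15
position: [0.505, -0.0306, 0.1057]
ee_rot: [0.532, -0.467, 0.467, -0.531]
ft_force: [0.0, 1.1, -0.4]
grip_width: 0.207
```

Emit:
move_arm(increments=[{"offset":[0.001,-0.009,0],"yaw":0,"jaw":255},{"offset":[0.002,-0.018,0],"yaw":0,"jaw":255},{"offset":[0.0034,-0.026,0],"yaw":0,"jaw":255},{"offset":[0.006,-0.034,0],"yaw":0,"jaw":255},{"offset":[0.009,-0.042,0],"yaw":0,"jaw":255},{"offset":[0.0114,-0.05,0],"yaw":0,"jaw":255},{"offset":[0.0114,-0.05,0],"yaw":0,"jaw":255}])

```text
clock: 9.73
position: [0.5075, -0.0426, 0.1578]
ee_rot: [0.531, -0.466, 0.468, -0.531]
ft_force: [0.5, 0.3, -0.5]
grip_width: 0.2
```

```bash
python3 - <<'E'
from h import *
o=obs();R=Ro.from_quat(o["ee_rot"]).as_matrix();print(o["position"],R.round(3).tolist(),o["grip_width"],o["ft_force"])
ims=[]
for n in("scene","side"):
    c=cam(n);p=proj(c,np.array([.51,-.10,.16])).astype(int);x0,y0=p-[80,60];ims.append(cv2.resize(c["pixels"][y0:y0+120,x0:x0+160],(400,300),interpolation=cv2.INTER_NEAREST))
save("t7.png",np.hstack(ims))
E
```

```text
[ 0.50752883 -0.0426109   0.15777669] [[0.128, 0.001, 0.992], [-0.992, -0.001, 0.128], [0.001, -1.0, 0.001]] 0.20008501628359784 [ 0.50497765  0.27399487 -0.47323875]
```

View pics/t7.png

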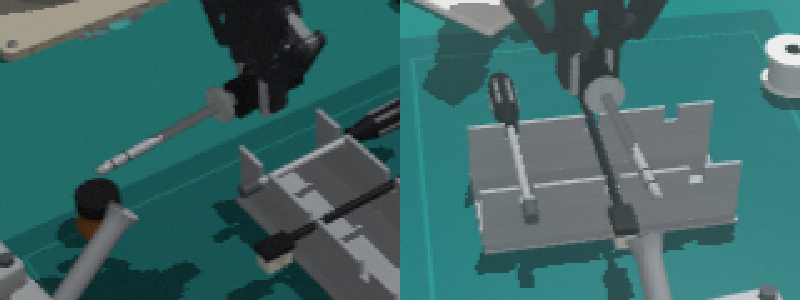

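Emit:
move_arm(increments=[{"offset":[-0.03,0,0],"yaw":0,"jaw":255},{"offset":[-0.055,0,0],"yaw":0,"jaw":255},{"offset":[-0.055,0.025,0],"yaw":0,"jaw":255},{"offset":[-0.055,0.045,0],"yaw":0,"jaw":255},{"offset":[-0.055,0.053,0],"yaw":0,"jaw":255},{"offset":[-0.055,0.053,0],"yaw":0,"jaw":255},{"offset":[-0.055,0.053,0],"yaw":0,"jaw":255}])

```text
clock: 10.42
position: [0.4995, 0.0123, 0.103]
ee_rot: [0.532, -0.467, 0.467, -0.53]
ft_force: [0.3, -0.4, -0.8]
grip_width: 0.203
```

```bash
sed -i 's/(a>.06)&(a<.2)/(a>.06)\&(a<.165)/' rod.py; python3 rod.py; python3 - <<'E'
from h import *
# tip position measured in 3D directly
o=obs();g=o["position"]+[0,0,.0425]
M=np.array([.5237,-.1779,.15]);A=np.zeros((3,3));b=np.zeros(3)
for n in("scene","side"):
    c=cam(n);r=manip.spot_point(c,"dipstick_tip")[0];p,v=ray(c,r["centre"]);v/=np.linalg.norm(v);m=np.eye(3)-np.outer(v,v);A+=m;b+=m@p
T=np.linalg.solve(A,b);h=np.array([-.13,.992,0]);print("tip tri",T.round(4),"h'",((T-M)@h).round(4),"G h'",((g-M)@h).round(4),"lat",((g-M)@[.992,.13,0]).round(4),o["position"])
E
```

```text
scene 176 a-end 0.1524 lateral slope -0.000 at0 0.0019 pitch deg -0.03 h@0 0.0032 h@.15 0.0031
  net tip a,b 0.153 0.009 0.59
side 168 a-end 0.1582 lateral slope -0.004 at0 0.0006 pitch deg 0.06 h@0 0.0042 h@.15 0.0044
  net tip a,b 0.1532 0.0038 0.6
[0.4995 0.0123 0.103 ] [ 0.27 -0.44 -0.75]
tip tri [ 0.5138 -0.1346  0.1417] h' 0.0442 G h' 0.1918 lat 0.0015 [0.50028003 0.01235776 0.10398838]
```

Emit:
move_arm(increments=[{"offset":[0.02,0,-0.001],"yaw":0,"jaw":255},{"offset":[0.035,0,-0.001],"yaw":0,"jaw":255},{"offset":[0.042,0,-0.001],"yaw":0,"jaw":255},{"offset":[0.047,0,-0.001],"yaw":0,"jaw":255},{"offset":[0.05,0,-0.001],"yaw":0,"jaw":255},{"offset":[0.05,0,-0.001],"yaw":0,"jaw":255},{"offset":[0.05,0,-0.001],"yaw":0,"jaw":255}])

```text
clock: 11.4
position: [0.5052, -0.0366, 0.1034]
ee_rot: [0.531, -0.467, 0.467, -0.531]
ft_force: [-0.2, -0.4, -0.2]
grip_width: 0.207
```

```bash
python3 -c "
from h import *
o=obs();print(o['position'],o['ft_force'],o['torque'])"; python3 rod.py
```

```text
[ 0.50523572 -0.0366045   0.10339651] [-0.18702863 -0.39783045 -0.23100849] [ 0.05468851  0.02691122 -0.0274811 ]
scene 259 a-end 0.1645 lateral slope 0.044 at0 -0.0022 pitch deg -1.51 h@0 0.0055 h@.15 0.0016
  net tip a,b 0.1494 -0.0058 0.72
side 239 a-end 0.1648 lateral slope -0.019 at0 0.0011 pitch deg -0.49 h@0 0.0042 h@.15 0.0030
  net tip a,b 0.1543 0.0042 0.7
[ 0.5052 -0.0366  0.1034] [-0.19 -0.4  -0.23]
```

Emit:
move_arm(increments=[{"offset":[0.002,0,0],"yaw":0,"jaw":255},{"offset":[0.004,0,0],"yaw":0,"jaw":255},{"offset":[0.004,0,0],"yaw":0,"jaw":255}])

```text
clock: 11.85
position: [0.5057, -0.04, 0.1032]
ee_rot: [0.532, -0.467, 0.466, -0.531]
ft_force: [1.2, 2.2, -3.4]
grip_width: 0.2
```

Emit:
move_arm(increments=[{"offset":[0.002,0,0],"yaw":0,"jaw":255},{"offset":[0.003,0,0],"yaw":0,"jaw":255},{"offset":[0.003,0,0],"yaw":0,"jaw":255}])

```text
clock: 12.1
position: [0.5057, -0.0407, 0.103]
ee_rot: [-0.532, 0.467, -0.465, 0.532]
ft_force: [-1.8, 9.4, -1.4]
grip_width: 0.203
```

```bash
python3 rod.py;python3 - <<'E'
from h import *
ims=[]
for n in("scene","side"):
    c=cam(n);p=proj(c,np.array([.515,-.13,.16])).astype(int);x0,y0=p-[50,37];ims.append(cv2.resize(c["pixels"][y0:y0+75,x0:x0+100],(400,300),interpolation=cv2.INTER_CUBIC))
save("t8.png",np.hstack(ims))
E
```

```text
scene 278 a-end 0.164 lateral slope 0.035 at0 -0.0011 pitch deg -2.62 h@0 0.0071 h@.15 0.0003
  net tip a,b 0.1553 0.0051 0.81
side 245 a-end 0.1647 lateral slope -0.023 at0 0.0015 pitch deg -1.88 h@0 0.0061 h@.15 0.0012
  net tip a,b 0.1578 0.0016 0.75
[ 0.5057 -0.0407  0.103 ] [-1.82  9.35 -1.38]
```

View pics/t8.png

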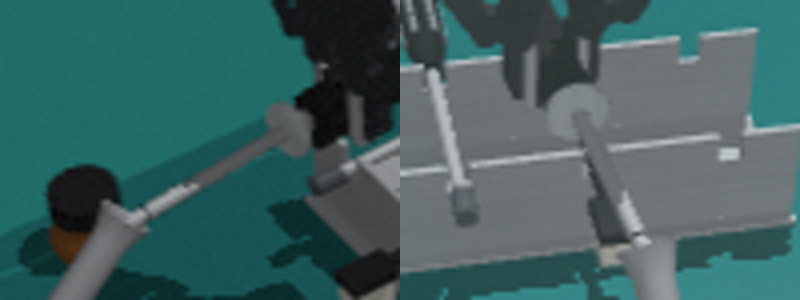

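Emit:
move_arm(increments=[{"offset":[0.001,-0.006,0],"yaw":0,"jaw":255},{"offset":[0.0015,-0.012,0],"yaw":0,"jaw":255},{"offset":[0.002,-0.018,0],"yaw":0,"jaw":255},{"offset":[0.0026,-0.024,0],"yaw":0,"jaw":255},{"offset":[0.0026,-0.024,0],"yaw":0,"jaw":255}])

```text
clock: 12.82
position: [0.5065, -0.0429, 0.1282]
ee_rot: [-0.531, 0.467, -0.465, 0.533]
ft_force: [-0.5, 6.0, -1.3]
grip_width: 0.207
```

```bash
python3 rod.py
```

```text
scene 310 a-end 0.1649 lateral slope 0.030 at0 -0.0008 pitch deg -12.37 h@0 0.0070 h@.15 -0.0259
  net tip a,b 0.1596 0.0257 0.64
side 285 a-end 0.1647 lateral slope -0.026 at0 0.0015 pitch deg -10.84 h@0 0.0050 h@.15 -0.0237
  net tip a,b 0.1809 -0.0099 0.93
[ 0.5065 -0.0429  0.1282] [-0.54  6.05 -1.31]
```

Emit:
move_arm(increments=[{"offset":[0.002,-0.008,0],"yaw":0,"jaw":255},{"offset":[0.0042,-0.016,0],"yaw":0,"jaw":255},{"offset":[0.0068,-0.024,0],"yaw":0,"jaw":255},{"offset":[0.01,-0.032,0],"yaw":0,"jaw":255},{"offset":[0.0135,-0.039,0],"yaw":0,"jaw":255},{"offset":[0.0178,-0.0465,0],"yaw":0,"jaw":255},{"offset":[0.0178,-0.0465,0],"yaw":0,"jaw":255}])

```text
clock: 13.6
position: [0.5093, -0.0613, 0.1755]
ee_rot: [-0.531, 0.467, -0.466, 0.533]
ft_force: [-0.9, 2.8, -0.6]
grip_width: 0.206
```

```bash
python3 rod.py
```

```text
scene 426 a-end 0.1647 lateral slope 0.023 at0 -0.0001 pitch deg -33.26 h@0 0.0116 h@.15 -0.0868
  net tip a,b 0.1681 0.0649 0.81
side 469 a-end 0.163 lateral slope -0.020 at0 0.0004 pitch deg -30.79 h@0 0.0073 h@.15 -0.0821
[ 0.5093 -0.0613  0.1755] [-0.86  2.76 -0.64]
```

Emit:
move_arm(increments=[{"offset":[0.005,-0.008,0],"yaw":0,"jaw":255},{"offset":[0.01,-0.015,0],"yaw":0,"jaw":255},{"offset":[0.0145,-0.021,0],"yaw":0,"jaw":255},{"offset":[0.0145,-0.021,0],"yaw":0,"jaw":255}])

```text
clock: 14.13
position: [0.5111, -0.0772, 0.1963]
ee_rot: [-0.531, 0.467, -0.466, 0.532]
ft_force: [-1.1, 2.0, -0.7]
grip_width: 0.208
```

```bash
python3 rod.py; python3 -c "
from h import *
o=obs();g=o['position']+[0,0,.0425]-np.array([.5237,-.1779,.15]);h=g@[-.13,.992,0];print('h',h,'z',g[2],'s',h*.766+g[2]*.643,'t',-h*.643+g[2]*.766,'lat',g@[.992,.13,0])"
```

```text
h 0.1017506916024375 z 0.08804371186914489 s 0.1345531364993273 t 0.0020157885913976714 lat 0.0005254817083454599Traceback (most recent call last):
  File "rod.py", line 16, in <module>
    if __name__=="__main__": o=rod();print(o["position"].round(4),o["ft_force"].round(2))
                               ~~~^^
  File "rod.py", line 13, in rod
    print(n,len(S),"a-end",S[:,0].max().round(4),"lateral slope %.3f at0 %.4f"%tuple(pb),"pitch deg %.2f h@0 %.4f h@.15 %.4f"%(np.degrees(np.arctan(ph[0])),ph[1],np.polyval(ph,.15)))
                           ~~~~~~~~~~^^
    return umr_maximum(a, axis, None, out, keepdims, initial, where)
ValueError: zero-size array to reduction operation maximum which has no identity
```

Emit:
move_arm(increments=[{"offset":[0.0061,0.0056,0],"yaw":0,"jaw":255},{"offset":[0.0122,0.0108,0],"yaw":0,"jaw":255},{"offset":[0.0183,0.0159,0],"yaw":0,"jaw":255},{"offset":[0.0245,0.021,0],"yaw":0,"jaw":255},{"offset":[0.0306,0.0262,0],"yaw":0,"jaw":255},{"offset":[0.0306,0.0262,0],"yaw":0,"jaw":255}])

```text
clock: 14.68
position: [0.5143, -0.1093, 0.1678]
ee_rot: [0.531, -0.467, 0.466, -0.531]
ft_force: [-1.1, -0.4, -1.1]
grip_width: 0.201
```

```bash
python3 -c "
from h import *
o=obs();g=o['position']+[0,0,.0425]-np.array([.5237,-.1779,.15]);h=g@[-.13,.992,0];print(o['ft_force'],'h',h,'z',g[2],'s',h*.766+g[2]*.643,'t',-h*.643+g[2]*.766,'lat',g@[.992,.13,0])"
```

```text
[-1.11441231 -0.37311058 -1.13186099] h 0.06931551143927316 z 0.06026853179190533 s 0.09184834770467837 t 0.0015958214971468418 lat -0.000395718359785982
```

Emit:
move_arm(increments=[{"offset":[0.0061,0.0053,0],"yaw":0,"jaw":255},{"offset":[0.0122,0.0105,0],"yaw":0,"jaw":255},{"offset":[0.0183,0.0157,0],"yaw":0,"jaw":255},{"offset":[0.0245,0.021,0],"yaw":0,"jaw":255},{"offset":[0.029,0.0246,0],"yaw":0,"jaw":255},{"offset":[0.0325,0.0275,0],"yaw":0,"jaw":255},{"offset":[0.0345,0.0293,0],"yaw":0,"jaw":255},{"offset":[0.0345,0.0293,0],"yaw":0,"jaw":255}])

```text
clock: 15.35
position: [0.5185, -0.1439, 0.138]
ee_rot: [0.531, -0.468, 0.466, -0.531]
ft_force: [0.0, 0.4, -1.4]
grip_width: 0.205
```

```bash
cat > st.py <<'E'
from h import *
o=obs();g=o['position']+[0,0,.0425]-np.array([.5237,-.1779,.15]);h=g@[-.13,.992,0];print(o['clock'],o['ft_force'].round(2),'h',h.round(4),'z',g[2].round(4),'s',(h*.766+g[2]*.643).round(4),'t',(-h*.643+g[2]*.766).round(4),'lat',(g@[.992,.13,0]).round(4),o['grip_width'])
E
python3 st.py
```

```text
15.35 [ 0.03  0.36 -1.38] h 0.0344 z 0.0305 s 0.046 t 0.0013 lat -0.0007 0.20456321841160077
```

Nearly seated with no contact yet; push on in small steps until the force rises.

Emit:
move_arm(increments=[{"offset":[0.0015,0.0013,0],"yaw":0,"jaw":255},{"offset":[0.003,0.0026,0],"yaw":0,"jaw":255},{"offset":[0.003,0.0026,0],"yaw":0,"jaw":255}])

```text
clock: 15.6
position: [0.5191, -0.1467, 0.1356]
ee_rot: [0.531, -0.468, 0.466, -0.531]
ft_force: [-0.0, 0.3, -0.3]
grip_width: 0.208
```

Emit:
move_arm(increments=[{"offset":[0.0015,0.0013,0],"yaw":0,"jaw":255},{"offset":[0.0023,0.002,0],"yaw":0,"jaw":255},{"offset":[0.0023,0.002,0],"yaw":0,"jaw":255}])

```text
clock: 15.85
position: [0.5193, -0.1468, 0.1353]
ee_rot: [-0.531, 0.468, -0.465, 0.532]
ft_force: [-10.8, 9.5, 17.1]
grip_width: 0.206
```

Emit:
move_arm(increments=[{"offset":[0,0,0],"yaw":0,"jaw":255},{"offset":[0,0,0],"yaw":0,"jaw":255},{"offset":[0,0,0],"yaw":0,"jaw":255},{"offset":[0,0,0],"yaw":0,"jaw":255}])

```text
clock: 16.18
position: [0.5196, -0.1467, 0.1356]
ee_rot: [-0.531, 0.468, -0.465, 0.532]
ft_force: [-1.4, 2.5, 3.9]
grip_width: 0.201
```

```bash
python3 st.py; python3 - <<'E'
from h import *
ims=[]
for n in("scene","side"):
    c=cam(n);p=proj(c,np.array([.52,-.16,.16])).astype(int);x0,y0=p-[40,30];ims.append(cv2.resize(c["pixels"][y0:y0+60,x0:x0+80],(400,300),interpolation=cv2.INTER_CUBIC))
save("t9.png",np.hstack(ims))
E
```

```text
16.1833 [-1.42  2.45  3.87] h 0.0315 z 0.0281 s 0.0421 t 0.0013 lat -0.0001 0.20108473203986937
```

View pics/t9.png

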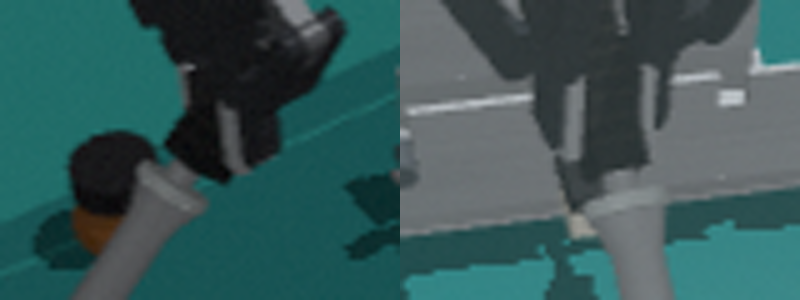

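Emit:
move_arm(increments=[{"offset":[0.0012,0.001,0],"yaw":0,"jaw":255},{"offset":[0.0012,0.001,0],"yaw":0,"jaw":255},{"offset":[0.0012,0.001,0],"yaw":0,"jaw":255},{"offset":[0.0012,0.001,0],"yaw":0,"jaw":255},{"offset":[0.0012,0.001,0],"yaw":0,"jaw":255},{"offset":[0.0012,0.001,0],"yaw":0,"jaw":255}])

```text
clock: 16.78
position: [0.5197, -0.1468, 0.1355]
ee_rot: [-0.531, 0.468, -0.465, 0.532]
ft_force: [-6.2, 6.3, 13.1]
grip_width: 0.207
```

Emit:
move_arm(increments=[{"offset":[-0.006,-0.005,0],"yaw":0,"jaw":255},{"offset":[-0.014,-0.012,0],"yaw":0,"jaw":255},{"offset":[-0.022,-0.019,0],"yaw":0,"jaw":255},{"offset":[-0.03,-0.0258,0],"yaw":0,"jaw":255},{"offset":[-0.038,-0.0327,0],"yaw":0,"jaw":255},{"offset":[-0.046,-0.0396,0],"yaw":0,"jaw":255},{"offset":[-0.054,-0.0465,0],"yaw":0,"jaw":255},{"offset":[-0.06,-0.0517,0],"yaw":0,"jaw":255},{"offset":[-0.06,-0.0517,0],"yaw":0,"jaw":255}])

```text
clock: 17.53
position: [0.5124, -0.0857, 0.1887]
ee_rot: [-0.531, 0.467, -0.465, 0.533]
ft_force: [-0.6, 1.9, -0.7]
grip_width: 0.203
```

```bash
python3 st.py; python3 -c "
from h import *
print(obs()['position'])"
```

```text
17.5333 [-0.6   1.91 -0.66] h 0.093 z 0.0812 s 0.1234 t 0.0024 lat 0.0007 0.20312036214598622
[ 0.51236206 -0.08566971  0.1887327 ]
```

Emit:
move_arm(increments=[{"offset":[-0.005,-0.005,0],"yaw":0,"jaw":255},{"offset":[-0.01,-0.0093,0],"yaw":0,"jaw":255},{"offset":[-0.016,-0.001,0],"yaw":0,"jaw":255},{"offset":[-0.0215,0.006,0],"yaw":0,"jaw":255},{"offset":[-0.0265,0.0132,0],"yaw":0,"jaw":255},{"offset":[-0.033,0.025,0],"yaw":0,"jaw":255},{"offset":[-0.038,0.036,0],"yaw":0,"jaw":255},{"offset":[-0.0425,0.048,0],"yaw":0,"jaw":255},{"offset":[-0.046,0.0605,0],"yaw":0,"jaw":255},{"offset":[-0.046,0.0605,0],"yaw":0,"jaw":255}])

```text
clock: 18.37
position: [0.5049, -0.0389, 0.1254]
ee_rot: [-0.532, 0.468, -0.463, 0.533]
ft_force: [1.0, -0.1, 0.7]
grip_width: 0.203
```

```bash
python3 st.py; python3 rod.py
```

```text
18.3667 [ 1.02 -0.09  0.67] h 0.1404 z 0.0179 s 0.1191 t -0.0765 lat -0.0006 0.2033031385114018
scene 273 a-end 0.1646 lateral slope 0.037 at0 -0.0007 pitch deg -9.08 h@0 0.0017 h@.15 -0.0222
  net tip a,b 0.1604 0.0286 0.71
side 267 a-end 0.1646 lateral slope -0.021 at0 0.0020 pitch deg -8.36 h@0 0.0028 h@.15 -0.0192
  net tip a,b 0.171 -0.0061 0.91
[ 0.5049 -0.0389  0.1254] [ 1.02 -0.09  0.67]
```

Emit:
move_arm(increments=[{"offset":[-0.001,0.007,0],"yaw":0,"jaw":255},{"offset":[-0.002,0.014,0],"yaw":0,"jaw":255},{"offset":[-0.003,0.021,0],"yaw":0,"jaw":255},{"offset":[-0.003,0.024,0],"yaw":0,"jaw":255},{"offset":[-0.003,0.024,0],"yaw":0,"jaw":255}])

```text
clock: 18.98
position: [0.5054, -0.0368, 0.1036]
ee_rot: [-0.531, 0.468, -0.464, 0.533]
ft_force: [1.3, -1.0, 1.8]
grip_width: 0.203
```

```bash
python3 st.py; python3 rod.py
```

```text
18.9833 [ 1.32 -1.01  1.84] h 0.1424 z -0.0039 s 0.1066 t -0.0945 lat 0.0002 0.2034793197011588
scene 256 a-end 0.1646 lateral slope 0.032 at0 -0.0005 pitch deg -1.29 h@0 0.0039 h@.15 0.0005
  net tip a,b 0.1508 -0.0054 0.71
side 232 a-end 0.1649 lateral slope -0.033 at0 0.0027 pitch deg -0.34 h@0 0.0029 h@.15 0.0020
  net tip a,b 0.1528 -0.004 0.95
[ 0.5054 -0.0368  0.1036] [ 1.32 -1.01  1.84]
```

Emit:
move_arm(increments=[{"offset":[0,0,0],"yaw":0,"jaw":255},{"offset":[-0.008,-0.001,0],"yaw":0,"jaw":255},{"offset":[-0.02,-0.002,0],"yaw":0,"jaw":255},{"offset":[-0.04,-0.002,0],"yaw":0,"jaw":255},{"offset":[-0.06,-0.002,0],"yaw":0,"jaw":255},{"offset":[-0.07,-0.02,0],"yaw":0,"jaw":255},{"offset":[-0.07,-0.04,0],"yaw":0,"jaw":255},{"offset":[-0.07,-0.04,0],"yaw":0,"jaw":255},{"offset":[-0.07,-0.04,0],"yaw":0,"jaw":255}], squeeze=50)

```text
clock: 19.93
position: [0.4966, 0.0338, 0.1456]
ee_rot: [-0.53, 0.467, -0.464, 0.534]
ft_force: [-0.5, 0.1, -1.2]
grip_width: 0.204
```

```bash
python3 st.py; python3 rod.py; cat > mic.py <<'E'
from h import *
from scipy.optimize import least_squares
for n in("scene","side"):
    c=cam(n);P=cloud(c).reshape(-1,3)
    def fit(lo,hi,r,x0):
        Q=P[np.all((P>lo)&(P<hi),1)][:,:2];Q=Q[np.linalg.norm(Q-x0,axis=1)<r+.02]
        s=least_squares(lambda p:np.hypot(*(Q-p).T)-r,x0,loss="soft_l1",f_scale=.001);return s.x.round(4),len(Q),np.median(abs(s.fun)).round(4)
    print(n,"ring",fit([.42,.35,.247],[.56,.48,.268],.036,[.487,.425]))
    print("column",fit([.52,.45,.06],[.6,.53,.23],.0125,[.56,.494]))
    K=P[np.all((P>[.42,.35,.235])&(P<[.53,.46,.29]),1)];print("z",np.percentile(K[:,2],[1,25,50,75,99]).round(3))
    for q in("mic_focus","microscope","board"):
        for r in manip.spot_point(c,q)[:1]: print(q,round(r["confidence"],2),atz(c,r["centre"],dict(mic_focus=.145,microscope=.0,board=.012)[q]).round(4))
    for r in manip.recognise(c,"microscope")[:1]:print(r)
E
python3 mic.py
```

```text
19.9333 [-0.52  0.13 -1.18] h 0.2135 z 0.0381 s 0.188 t -0.1081 lat 0.0006 0.20415087376808752
scene 174 a-end 0.1509 lateral slope -0.004 at0 0.0024 pitch deg -0.65 h@0 0.0021 h@.15 0.0003
side 158 a-end 0.154 lateral slope 0.003 at0 -0.0017 pitch deg -1.11 h@0 0.0017 h@.15 -0.0012
  net tip a,b 0.1565 0.0019 0.58
[0.4966 0.0338 0.1456] [-0.52  0.13 -1.18]
scene ring (array([0.4794, 0.4304]), 400, np.float64(0.0028))
column (array([0.5578, 0.4999]), 676, np.float64(0.0011))
z [0.245 0.257 0.264 0.27  0.289]
microscope 0.69 [0.4886 0.42   0.    ]
board 0.73 [0.4685 0.4335 0.012 ]
{'bbox': [404.4, 48.8, 542.5, 243.8], 'confidence': 0.65}
side ring (array([0.485 , 0.4276]), 213, np.float64(0.0026))
column (array([0.56 , 0.494]), 0, np.float64(nan))
z [0.246 0.257 0.265 0.275 0.289]
mic_focus 0.68 [0.4441 0.2048 0.145 ]
microscope 0.75 [0.4841 0.4303 0.    ]
board 0.6 [0.4563 0.424  0.012 ]
{'bbox': [248.6, 74.6, 338.1, 227.9], 'confidence': 0.8}
  return _methods._mean(a, axis=axis, dtype=dtype,
  ret = ret.dtype.type(ret / rcount)
```

Emit:
move_arm(increments=[{"offset":[-0.011,0,-0.007],"yaw":-7,"jaw":255},{"offset":[-0.022,0,-0.013],"yaw":-14,"jaw":255},{"offset":[-0.033,0,-0.02],"yaw":-21,"jaw":255},{"offset":[-0.044,0,-0.027],"yaw":-28,"jaw":255},{"offset":[-0.055,0,-0.033],"yaw":-35,"jaw":255},{"offset":[-0.066,0,-0.04],"yaw":-42,"jaw":255},{"offset":[-0.077,0,-0.046],"yaw":-49,"jaw":255},{"offset":[-0.088,0,-0.053],"yaw":-56,"jaw":255},{"offset":[-0.099,0,-0.06],"yaw":-63,"jaw":255},{"offset":[-0.11,0,-0.066],"yaw":-70,"jaw":255}])

```text
clock: 21.47
position: [0.416, 0.1332, 0.1455]
ee_rot: [-0.701, 0.075, -0.074, 0.705]
ft_force: [-0.5, -0.1, -0.3]
grip_width: 0.207
```

```bash
python3 -c "
from h import *
o=obs();R=Ro.from_quat(o['ee_rot']).as_matrix();print(o['position'],R.round(3).tolist(),o['joint_pos'].round(2),o['grip_width'])
yaw=np.arctan2(R[1,0],R[0,0]);print(np.degrees(yaw));d=np.array([.329,.428,.1065])-o['position'];print('tool delta',R.T@d)"
```

```text
[0.41598556 0.13323976 0.14548932] [[0.978, -0.001, 0.21], [-0.21, 0.006, 0.978], [-0.002, -1.0, 0.005]] [-0.15 -0.02 -0.26  2.01 -0.01  1.15  0.96] 0.20742032248468145
-12.11570277895203
tool delta [-0.14682926  0.04074671  0.26972417]
```

Emit:
move_arm(increments=[{"offset":[-0.012,0.003,0.022],"yaw":-4,"jaw":255},{"offset":[-0.026,0.007,0.048],"yaw":-8,"jaw":255},{"offset":[-0.04,0.011,0.073],"yaw":-12,"jaw":255},{"offset":[-0.054,0.015,0.1],"yaw":-12,"jaw":255},{"offset":[-0.068,0.019,0.125],"yaw":-12,"jaw":255},{"offset":[-0.082,0.023,0.15],"yaw":-12,"jaw":255},{"offset":[-0.096,0.027,0.176],"yaw":-12,"jaw":255},{"offset":[-0.107,0.03,0.197],"yaw":-12,"jaw":255},{"offset":[-0.112,0.031,0.205],"yaw":-12,"jaw":255},{"offset":[-0.112,0.031,0.205],"yaw":-12,"jaw":255}])

```text
clock: 22.3
position: [0.348, 0.3594, 0.1156]
ee_rot: [-0.705, 0.0, 0.001, 0.709]
ft_force: [0.8, -0.9, -0.2]
grip_width: 0.202
```

```bash
python3 mic.py 2>/dev/null | grep -v mic_focus; sed -i 's/zoff=.042/zoff=.0405/' rod.py; python3 rod.py; python3 -c "
from h import *
o=obs();R=Ro.from_quat(o['ee_rot']).as_matrix();print(o['position'],R.round(3).tolist(),o['joint_pos'].round(2),o['grip_width'])
d=np.array([.329,.428,.1065])-o['position'];print('tool delta',R.T@d)"
```

```text
scene ring (array([0.4797, 0.4304]), 408, np.float64(0.0031))
column (array([0.5578, 0.5   ]), 680, np.float64(0.0012))
z [0.245 0.258 0.264 0.27  0.289]
microscope 0.56 [0.4852 0.423  0.    ]
board 0.84 [0.4755 0.4295 0.012 ]
{'bbox': [403.4, 46.5, 542.9, 242.9], 'confidence': 0.74}
side ring (array([0.4827, 0.4281]), 302, np.float64(0.0028))
column (array([0.5591, 0.4975]), 501, np.float64(0.0013))
z [0.246 0.257 0.264 0.272 0.289]
microscope 0.83 [0.4805 0.4325 0.    ]
board 0.74 [0.4614 0.4267 0.012 ]
{'bbox': [293.2, 244.1, 312.4, 301.5], 'confidence': 0.74}
scene 114 a-end 0.1524 lateral slope -0.005 at0 0.0000 pitch deg -0.07 h@0 0.0021 h@.15 0.0019
  net tip a,b 0.1481 0.0064 0.81
side 115 a-end 0.1515 lateral slope 0.003 at0 -0.0036 pitch deg -0.08 h@0 0.0017 h@.15 0.0015
  net tip a,b 0.1601 0.0022 0.85
[0.3498 0.3569 0.116 ] [-0.04 -0.44 -1.7 ]
[0.34951676 0.35728677 0.11584144] [[1.0, -0.001, 0.002], [-0.002, 0.006, 1.0], [-0.001, -1.0, 0.006]] [-0.43  0.17 -0.49  1.89  0.08  1.1   0.62] 0.2008437305762582
tool delta [-0.02065785  0.0097619   0.07061529]
```

Emit:
move_arm(increments=[{"offset":[-0.006,0.003,0.018],"yaw":0,"jaw":255},{"offset":[-0.012,0.006,0.038],"yaw":0,"jaw":255},{"offset":[-0.018,0.008,0.057],"yaw":0,"jaw":255},{"offset":[-0.022,0.01,0.068],"yaw":0,"jaw":255},{"offset":[-0.022,0.01,0.072],"yaw":0,"jaw":255},{"offset":[-0.022,0.01,0.072],"yaw":0,"jaw":255},{"offset":[-0.022,0.01,0.072],"yaw":0,"jaw":255},{"offset":[-0.022,0.01,0.072],"yaw":0,"jaw":255}])

```text
clock: 23.67
position: [0.3285, 0.4284, 0.1063]
ee_rot: [-0.705, 0.001, -0.001, 0.709]
ft_force: [-0.2, -0.2, -0.2]
grip_width: 0.203
```

```bash
python3 rod.py; python3 - <<'E'
from h import *
o=obs();R=Ro.from_quat(o['ee_rot']).as_matrix();print(o['position'],R.round(3).tolist(),o['joint_velocities'].round(4),o['grip_width'],o["ft_force"])
A=np.zeros((3,3));b=np.zeros(3);ims=[]
for n in("scene","side"):
    c=cam(n);r=manip.spot_point(c,"dipstick_tip");print(n,[(x["centre"],round(x["confidence"],2)) for x in r[:2]],"expected focus px",proj(c,np.array([.4815,.429,.145])).round(1))
    P=cloud(c).reshape(-1,3);S=P[np.all((P>[.42,.38,.125])&(P<[.53,.47,.17]),1)];print(" end",np.percentile(S[:,0],[95,99,100]).round(4),np.median(S,0).round(4))
    p=proj(c,np.array([.48,.42,.2])).astype(int);x0,y0=p-[66,60];ims.append(cv2.resize(c["pixels"][y0:y0+120,x0:x0+133],(400,360)))
save("t10.png",np.hstack(ims))
E
```

```text
scene 101 a-end 0.1532 lateral slope -0.014 at0 0.0004 pitch deg 0.71 h@0 0.0011 h@.15 0.0030
  net tip a,b 0.1516 0.0079 0.62
side 101 a-end 0.152 lateral slope -0.015 at0 -0.0019 pitch deg -0.25 h@0 0.0024 h@.15 0.0017
  net tip a,b 0.151 0.0129 0.79
[0.3285 0.4284 0.1063] [-0.21 -0.21 -0.23]
[0.32813055 0.42883698 0.10643479] [[1.0, -0.001, 0.003], [-0.003, 0.006, 1.0], [-0.001, -1.0, 0.006]] [-0.0046  0.0016 -0.0016 -0.0029  0.002   0.0011 -0.0031] 0.2034850347151315 [-0.3062836  -0.04472943 -1.31243443]
scene [([456.1, 167.4], 0.76)] expected focus px [457.7 169. ]
 end [0.4775 0.4806 0.4807] [0.4534 0.4273 0.1493]
side [([293.5, 152.7], 0.77)] expected focus px [293.4 154. ]
 end [0.4766 0.4801 0.4803] [0.4494 0.4249 0.1484]
```

View pics/t10.png

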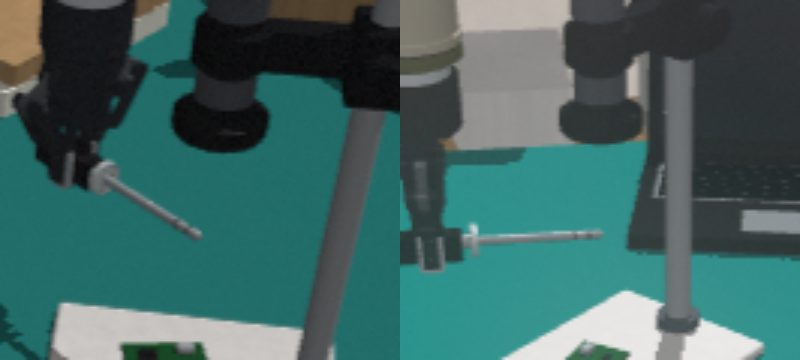

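```bash
python3 -c "
from h import *
print(manip.hand_in());o=obs();print(o['clock'],o['grip_width'])"
```

```text
the job is handed in; nothing more can be done
None
the job is handed in; nothing more can be done
```

I seated the dipstick in the dip tube, drew it out, and handed in the job at about 24 s with the dipstick held level under the microscope lens. There is no verdict back from the system.

**How the dipstick was tilted:** the gripper can only turn about the vertical. I put the tip in the tube's flare and raised the handle, so the dipstick pivoted in the pads to about 40 degrees. I reversed this on the way out to bring it level again.

**Last checks:**
- **Seating:** the arm met a hard stop of about 18–22 N, mostly along the tube, and the picture showed the collar flush on the mouth. It stayed seated for about 0.9 s. There was also a sideways force of about 11 N at first contact.
- **Tip position:** about (0.480, 0.426, 0.146) m, against a lens axis measured at about (0.4815, 0.429) m and a focus height of 0.145 m. The tip showed within 2 pixels of the expected point in both camera views.
- **Level and grip:** pitch was within 1 degree. The gripper was still holding at a width of 0.20, the arm was almost still, and the wrist force was about 1 N, with no sign of contact.

**What failed or disagreed:**
- The first grasp closed empty, on top of the handle. The real finger pads sit about 42 mm above the reported tool centre point, so I corrected for that by measurement.
- The first attempt to tilt the dipstick in the flare slipped out, and the second worked.
- My estimate of the mouth position was about 4 mm off along the tube. The force stop corrected it.
- The network's point for the microscope focus was wrong in one view and not used. I took the lens position from the ring light and checked it against the column, 104 mm away against the stated 105 mm.
- I did not re-measure the bystander objects at the end. No knocks showed in the pictures.

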